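# Bring the drip tray out, clamp it and stack the cup tray on it

### The arm

A 7-joint arm with a two-finger parallel gripper is mounted at the origin on the work surface. World frame = base frame: x ahead of the robot, y to its left, z up, the work surface at z = 0. Lengths are in m, angles in rad, forces in N, time in s.
With the tool pointing down it reaches from about 0.4 to 0.85 m from the base axis. Payload 4.5 kg.
Tool frame: the origin (TCP) lies at the very end of the fingers, on their centre line; the grasp point (between the pads) lies behind it (bot.tcp_to_grasp is the z of the grasp point in the tool frame, in m); z points along the fingers, x is the direction in which the jaws open and shut, and the axes are right-handed (so a half turn about z gives the same grasp; the last joint's range is limited). The gripper opens to 88 mm and grips with 3 to 60 N. Pads are 18 mm wide; open, the fingers measure 123 mm over their backs; the gripper's body (75 mm by 187 mm) begins 45 mm behind the grasp point.
Start: joints at [-1.185, 0.689, -0.195, 1.565, 0.157, 0.902, -0.215], TCP at [0.215, 0.587, 0.239] pointing down, gripper open.
Joint ranges: [-3.01, 3.01], [-0.46, 2.08], [-1.47, 1.51], [0.13, 2.56], [-1, 4.14], [0.04, 2.09], [-2.66, 2.66]. Speed limits (rad/s): [2.57, 2.57, 3.14, 3.14, 3.14, 3.14, 3.14].

### API

Orientations are given as a unit quaternion [x, y, z, w].
In Python, from bench import bot gives the robot as it stands.
- The arm moves only by the tool play_rows, never from a script. Its argument "increments" is a list of rows, each a list of 5 numbers: the closure, from 0 (fully open) to 1 (shut), then the shift along the world's x, y, z in mm, then the turn about the world's z in rad. A call has 1 to 20 rows; each row is the pose to reach, as a shift and turn from the pose commanded when the call began; what a row does not reach only later rows make up. A row lasts 1/12 s, in which the tool goes at most 41.7 mm and 7.16 degrees, less where a joint would pass 70% of its speed; a pose out of reach is approached as far as the arm can. A call with a gripper value outside its range is refused whole. The fingers move at their own pace and stop on an object; the grip force is fixed at half the most. Time passes only in rows, so rows that repeat a pose let the fingers close. It gives the time, the measured TCP pose, the force and the opening at its end, in the units of the state.
- bot.get_obs(): the state, without advancing time (a new reading comes with each control period).
- bot.camera(name): name is "side" or "top" or "wrist"; returns a dict with "image" (400x640x3 uint8, red, green, blue), "camera_matrix" (3x3 intrinsics, pixels), "D" ([k1, k2, p1, p2, k3] as OpenCV has them; the pictures are not rectified), "cam_to_world" (4x4, takes a point from camera to world coordinates). Camera axes: x right, y down, z forward; pixel columns grow to the right and rows downward; lengths in m; the calibration is good to about 2 mm. A picture is of the moment at which its call begins. There is no depth.
- bot.finish_job(): hands the job in, once; it reports no verdict.
Trained networks look in the newest picture that a camera, given by its name, has taken for a name from the list of things; names that differ only in an ending like _2 or _b are one class to them, and where a whole thing is asked for, a point or a joint stands for the part that bears it (a point fixed in the world has none). Each returns a list of dicts, best first, with "p" (0 to 1); they miss things now and then, are a little off and sometimes report something else, mostly with a low value. They report only what shows in the picture. A call takes as long as a camera call. They do not tell look-alikes from the thing itself.
- bot.search_frame(camera, query): "position" ([row, column] in pixels, amid what is visible of it).
- bot.place_of(camera, query): "position" ([row, column] in pixels: a listed point, or the origin of a listed thing).
The state is a dict: "time": time; "q": joint angles; "joint_vel": joint speeds; "joint_efforts": joint torques, N m; "tool_pos": TCP position; "ee_rot": TCP orientation; "wrist_force": force on the tool from outside, world axes, zero at the start; "torque": the same for the moment, N m; "opening": opening from 0.0 (shut) to 1.0 (fully open).
Only numpy, scipy, OpenCV 4.12 (cv2) and the standard library are available. Lean on these libraries where they do the work, as an engineer would, in place of code of your own. Each camera call takes 0.05 s, during which the arm holds its last target.

### The job

The lower drip tray is parked under the mugs of the cup tree, clamped to its rack. Free it by turning its clamp knob's wing all the way to the loose side, slide the tray out to the end stop, away from the cup tree, and turn the knob back until it is fully tight. Then lower the loose handled tray onto it so that all four corner lugs sit fully down in the sockets, and let go; do not hit the cup tree or its mugs, do not slam the trays together, and leave the other crockery and things on the drainboard where they stand.

Things in the scene. Friction and masses are not known exactly. Their poses are not given: they have to be found in the camera images.
- carriage (a joint): Travel of the sliding lower tray along its rack, m: 0 = fully in under the cup tree, 0.18 = out against the end stop; starts at 0 to 0.05. Free, it slides stiffly (5 N) and stays where it is left; clamped, it takes over 20 N to shift.
- lower_tray (a point): Centre of the sliding lower tray at rim height, 44 mm above the drainboard. y axis: along the slide, outwards to the end stop; x: away from the clamp knob; z up. Grey plastic, 150 mm along y, 110 mm along x, open on top, floor 28 mm below the rim. A square socket, 17 mm wide, 13 mm deep, open upwards at rim height, at each corner, 41.5 mm (x) and 61.5 mm (y) from the centre.
- clamp_block (a point): Centre of the aluminium clamp block fixed to the lower tray's -x side, 105 mm from the tray's centre; axes as lower_tray. The block is 50 by 50 mm, 13 to 30 mm above the drainboard; push its side to slide the tray. Rails 10 mm high run under it, full length of the slide.
- knob_axis (a point): On the vertical axis of the clamp knob, above the block's centre, at the wing's mid-height 42 mm above the drainboard; axes as lower_tray (they do not turn with the knob). Black knob: hub of 34 mm diameter, 30 to 50 mm high, with one straight wing 10 mm wide, 36 to 48 mm high, reaching 65 mm from the axis.
- wing_end (a point): On the knob's wing, 55 mm from the axis, at mid-height (42 mm); turns with the knob. Push the wing's side sideways near here, about 3 to 7 N.
- clamp_knob (a joint): Knob angle, rad: 0 = fully tight (stop), 1.45 = fully loose (stop); starts at 0 to 0.15; grows counter-clockwise seen from above. At 0 the wing points 2.443 rad counter-clockwise from the x axis of knob_axis (towards -x and +y), at 1.45 it points 3.893 rad (towards -x and -y). The tray is free from about 0.9 up. The knob stays where it is left.
- upper_grip (a point): Centre of the handle bar of the loose upper tray, 75 mm above its feet. White bar 14 mm wide (x), 14 mm high, 110 mm long (y), free below down to the tray's floor, 61 mm under the bar's centre. Tray: grey plastic, 150 mm along y, 110 mm along x, walls 19 mm above the floor, about 0.25 to 0.5 kg. Half a turn round it is the same.
- upper_seat (a point): Centre of the underside of the upper tray's floor, 65 mm straight below upper_grip, same axes. Four round tapered lugs, 12 mm diameter and 10 mm long, point down from it at 41.5 mm (x) and 61.5 mm (y) from the centre; loose, the tray stands on them. Properly stacked, this point coincides with lower_tray.
- rack: The fixed rack the lower tray slides on; origin on the drainboard under the middle of the slide, axes as lower_tray. Rails 400 mm long along y, 10 mm high; end stop 26 mm high at y = +168 mm. Carries the lower tray and the cup tree.
- cup_tree: Chrome cup tree fixed to the rack beside the parked tray, 350 mm high; origin at the centre of its foot, axes as lower_tray. Four white mugs (74 mm diameter, 82 mm long) hang sideways 95 mm out from the post, at 145, 215, 60 and 278 deg counter-clockwise from x; the first two over the parked tray, lowest point about 135 mm above the drainboard, the others 185 mm.
- jar: Glass storage jar, 74 mm diameter, 130 mm high, origin under its centre. Bystander.
- tumbler: Green glass tumbler, 68 mm wide, 85 mm high, origin under its centre. Bystander.
- mug: White mug standing on the drainboard, 80 mm diameter, 85 mm high, handle towards its +y, origin under its centre. Bystander.
- bowl: White bowl, 120 mm diameter, 50 mm high, origin under its centre. Bystander.
- soap_dish: White plastic soap dish with a soap, 85 by 120 by 27 mm, origin under its centre. Bystander.
- spoon: Steel spoon with a wooden handle, lying flat, about 200 mm long along its x. Bystander.
There are look-alikes about, which are no part of the job. What is shaped like the part that bears upper_grip but purple is not meant.

How it is judged:
On the way, in this order (a step that is already met when the one before it is completed fails the run):
1. the clamp knob is turned loose (value of joint clamp_knob above 1 rad), for 0.1 s.
2. the lower tray is slid out to the end stop (value of joint carriage above 0.172 m), for 0.1 s.
3. the clamp knob is tight again with the tray at the stop (value of joint clamp_knob below 0.2 rad and value of joint carriage above 0.172 m), for 0.2 s.
4. the upper tray is seated on the lower one (z of upper_seat in the frame of lower_tray below 0.003 m and horizontal distance between upper_seat and lower_tray below 0.005 m), for 0.2 s.
At the end, for the whole second after the job is handed in: The lower tray is within 8 mm of its end stop, the clamp knob is within 0.2 rad of fully tight, and the upper tray rests released and still on the lower tray with its lugs in the sockets: seat centres within 5 mm sideways and 3 mm in height, within 0.1 rad of square and 0.05 rad of level (all of step 3 and all of step 4 and z of upper_seat in the frame of lower_tray above -0.003 m and angle between the y axis of upper_seat and the y axis of lower_tray, either way round below 0.1 rad and angle between upper_seat's own z axis and vertical below 0.05 rad and linear speed of upper_tray below 0.02 m/s); the robot touches nothing.
It fails at once if the cup tree or its mugs are hit (over 6 N) (contact force between any of the arm, the fingers, upper_tray and cup_tree above 6 N).
It fails at once if the upper tray is slammed onto the lower one (over 60 N) (contact force between upper_tray and rack above 60 N).
It fails at once if a bystander is moved over 30 mm or tipped over (distance of any of jar, tumbler, mug, bowl, soap_dish, spoon from where it was at the start of the episode above 0.03 m or angle between any of jar, tumbler, mug's own z axis and vertical above 0.5 rad).
It also fails if it takes over 72 s, if anything falls off the work surface, if the arm or the gripper's body presses on something with over 40 N, if the wrist force passes 120 N, or if a joint passes its speed limit or range.

## Working session

There is one attempt and no reset: what is moved stays moved. The work goes in short steps, Python scripts to look and compute and a tool call to move; the robot and the scene stay as the last step left them, time stands still between calls to the robot, and variables do not carry over. Pictures are saved under pics/ and viewed, and the job is handed in when it is done.

Besides the shell and the picture viewer there is one more tool, called by a JSON object that holds its "fn" and its "kwargs", one argument or row to a line. play_rows: Moves the arm, as the interface text tells. Its arguments: {"type":"object","properties":{"increments":{"type":"array"}},"required":["increments"]}

```bash
mkdir -p pics; ls
cat > h.py <<'E'
from bench import bot
import numpy as np, cv2
def cam(n,save=None):
    c=bot.camera(n)
    if save: cv2.imwrite('pics/'+save+'.png',c['image'][:,:,::-1])
    return c
def ray(c,rc):
    p=cv2.undistortPoints(np.array([[[rc[1],rc[0]]]],float),np.array(c['camera_matrix']),np.array(c['D'])).ravel()
    T=np.array(c['cam_to_world']); d=T[:3,:3]@np.array([p[0],p[1],1]); return T[:3,3],d
def at_z(c,rc,z):
    o,d=ray(c,rc); return o+d*(z-o[2])/d[2]
def proj(c,P):
    T=np.linalg.inv(np.array(c['cam_to_world'])); r=cv2.Rodrigues(T[:3,:3])[0]
    q=cv2.projectPoints(np.array(P,float).reshape(-1,3),r,T[:3,3],np.array(c['camera_matrix']),np.array(c['D']))[0].reshape(-1,2)
    return q[:,::-1]
E
python3 - <<'E'
from h import *
np.set_printoptions(precision=3,suppress=True)
Z=dict(lower_tray=.044,clamp_block=.03,knob_axis=.042,wing_end=.042,upper_grip=.075,upper_seat=.01,rack=0,cup_tree=0,jar=0,tumbler=0,mug=0,bowl=0,soap_dish=0,spoon=0)
for n in ['top','side','wrist']:
    c=cam(n,n+'0')
    print(n,np.array(c['cam_to_world'])[:3,3])
    for k,z in Z.items():
        for r in bot.place_of(n,k)[:3]:
            print(k,np.round(r['position']),round(r['p'],2),at_z(c,r['position'],z))
o=bot.get_obs();print(o['time'],o['tool_pos'],o['ee_rot'],bot.tcp_to_grasp)
E
```

```text
pics
top [0.229 0.04  1.415]
lower_tray [161. 390.] 0.66 [ 0.626 -0.197  0.044]
clamp_block [194. 395.] 0.79 [ 0.526 -0.205  0.03 ]
clamp_block [233. 455.] 0.72 [ 0.399 -0.366  0.03 ]
knob_axis [193. 390.] 0.9 [ 0.531 -0.187  0.042]
knob_axis [257. 292.] 0.53 [0.369 0.107 0.042]
upper_grip [218. 209.] 0.71 [0.493 0.332 0.075]
upper_grip [213. 207.] 0.61 [0.507 0.336 0.075]
upper_grip [265. 379.] 0.6 [ 0.322 -0.13   0.075]
upper_seat [307. 240.] 0.9 [0.242 0.266 0.01 ]
upper_seat [216. 209.] 0.88 [0.509 0.345 0.01 ]
upper_seat [270. 381.] 0.81 [ 0.313 -0.143  0.01 ]
rack [168. 371.] 0.59 [ 0.621 -0.146  0.   ]
cup_tree [131. 394.] 0.61 [ 0.733 -0.231  0.   ]
cup_tree [160. 198.] 0.38 [0.687 0.375 0.   ]
jar [122. 268.] 0.8 [0.793 0.156 0.   ]
jar [233. 457.] 0.69 [ 0.402 -0.38   0.   ]
tumbler [160. 252.] 0.98 [0.675 0.211 0.   ]
tumbler [166. 373.] 0.54 [ 0.626 -0.153  0.   ]
mug [234. 457.] 0.89 [ 0.4   -0.381  0.   ]
bowl [158. 193.] 0.98 [0.697 0.389 0.   ]
bowl [126. 270.] 0.65 [0.781 0.149 0.   ]
bowl [130. 396.] 0.44 [ 0.735 -0.235  0.   ]
soap_dish [256. 294.] 0.8 [0.374 0.105
[... 751 characters left out ...]
0.642 -0.161  0.   ]
rack [144. 304.] 0.56 [0.531 0.421 0.   ]
cup_tree [269. 414.] 0.72 [ 0.735 -0.235  0.   ]
jar [180. 393.] 0.62 [0.799 0.155 0.   ]
tumbler [172. 355.] 0.79 [0.68  0.221 0.   ]
mug [331. 311.] 0.71 [ 0.407 -0.375  0.   ]
bowl [142. 342.] 0.96 [0.678 0.41  0.   ]
soap_dish [204. 275.] 0.81 [0.378 0.111 0.   ]
spoon [350. 362.] 0.79 [ 0.521 -0.45   0.   ]
spoon [175. 356.] 0.18 [0.678 0.207 0.   ]
wrist [0.138 0.616 0.384]
upper_grip [296. 268.] 0.77 [0.318 0.496 0.075]
upper_grip [292.  52.] 0.68 [0.232 0.271 0.075]
upper_seat [265. 273.] 0.84 [0.316 0.497 0.01 ]
upper_seat [267.  91.] 0.59 [0.236 0.271 0.01 ]
2.25 [0.215 0.587 0.239] [ 0.82   0.572  0.    -0.   ] -0.0187
```

View pics/top0.png

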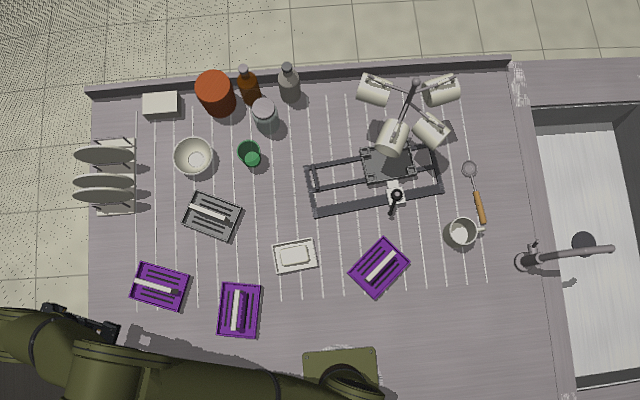

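View pics/side0.png

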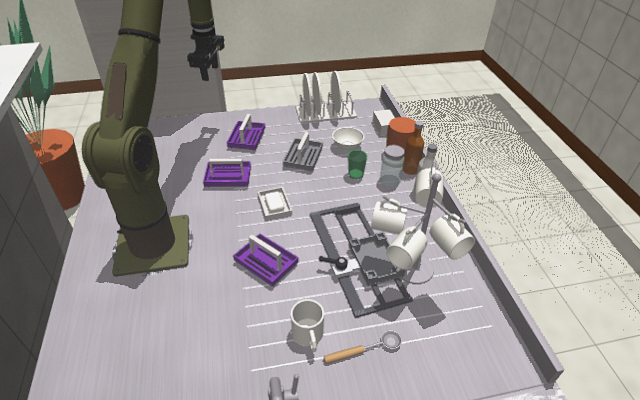

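View pics/wrist0.png

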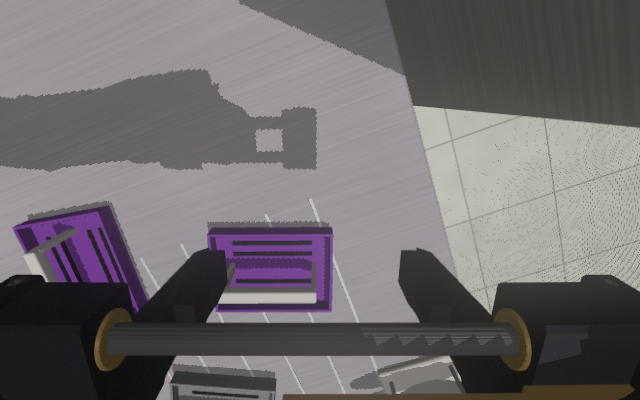

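Run:
```python
from h import *
a=cv2.imread('pics/top0.png');cv2.imwrite('pics/topc.png',cv2.resize(a[120:230,295:455],None,fx=5,fy=5,interpolation=cv2.INTER_CUBIC))
cv2.imwrite('pics/topd.png',cv2.resize(a[180:250,170:255],None,fx=7,fy=7,interpolation=cv2.INTER_CUBIC))
a=cv2.imread('pics/side0.png');cv2.imwrite('pics/sidec.png',cv2.resize(a[190:325,300:460],None,fx=4.4,fy=4.4,interpolation=cv2.INTER_CUBIC))
```

```text
(no output)
```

View pics/topc.png

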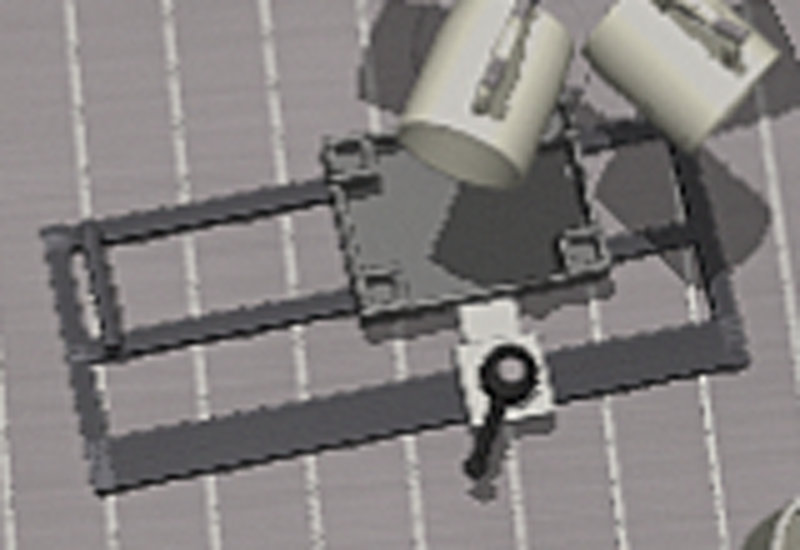

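View pics/topd.png

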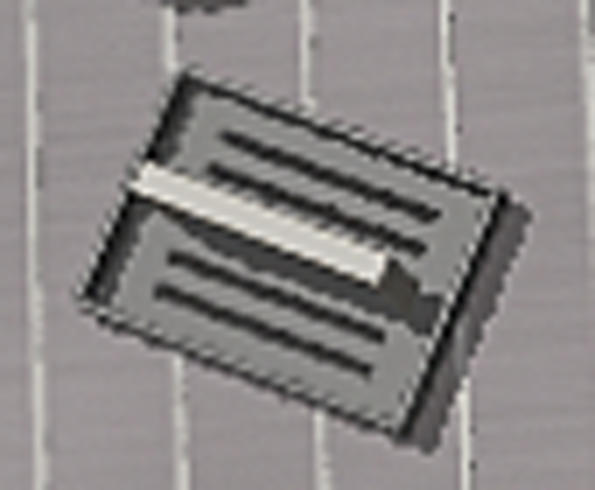

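View pics/sidec.png

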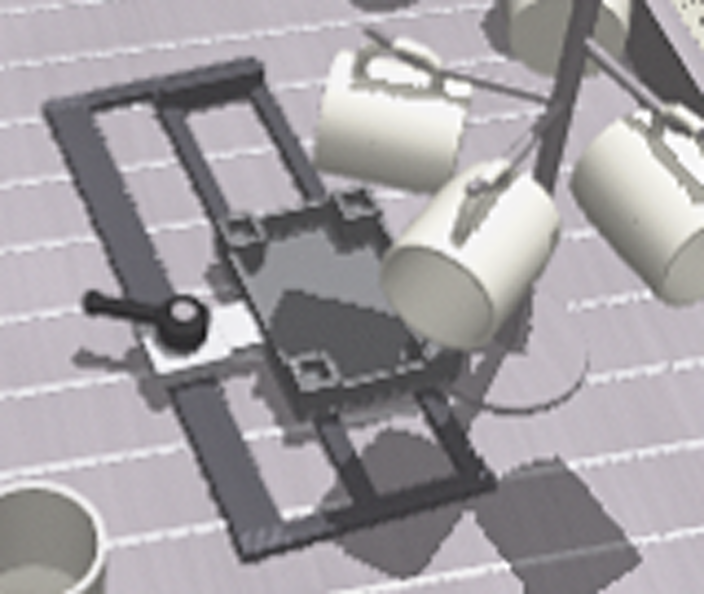

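```bash
cat > fit.py <<'E'
from h import *
np.set_printoptions(precision=4,suppress=True)
from scipy.optimize import least_squares
ct=cam('top');cs=cam('side')
def pt(x,y): return [120+y/5,295+x/5]
def ps(x,y): return [190+y/4.4,300+x/4.4]
def rot(t,x,y): return np.array([np.cos(t)*x-np.sin(t)*y,np.sin(t)*x+np.cos(t)*y])
A,B=41.5e-3,61.5e-3
# left = +y ; up = +x
obs=[(ct,pt(347,153),(A,B,.044)),(ct,pt(380,287),(-A,B,.044)),(ct,pt(582,250),(-A,-B,.044)),
(ct,pt(512,370),(-.105,0,.05)),(cs,ps(242,230),(-A,B,.044)),(cs,ps(357,201),(A,B,.044)),(cs,ps(315,370),(-A,-B,.044)),(cs,ps(185,312),(-.105,0,.05))]
def f(p):
    r=[]
    for c,o,(x,y,z) in obs:
        q=proj(c,[*(p[:2]+rot(p[2],x,y)),z])[0]; r+=list(q-o)
    return r
s=least_squares(f,[.62,-.19,.15]);print(s.x,np.array(s.fun).reshape(-1,2))
t=s.x[2]
for c,p in [(ct,pt(478,470)),(cs,ps(93,300))]:
    w=at_z(c,p,.042); k=s.x[:2]+rot(t,-.105,0); d=w[:2]-k
    print('wing',w,np.hypot(*d),np.arctan2(d[1],d[0])-t-2.443+np.array([0,2*np.pi]))
print('knob',k)
# rack: end at y=+200
for p in [pt(45,232),pt(100,490),pt(747,362)]:
    w=at_z(ct,p,.01); print('rackcorner in tray frame',rot(-t,*(w[:2]-s.x[:2])))
for nm,p in [('tt',(400,160))]: pass
def pd(x,y): return [180+y/7,170+x/7]
C=np.array([at_z(ct,pd(*q),.033)[:2] for q in [(183,70),(505,195),(405,440),(82,305)]])
print('tray corners',C,C.mean(0),'sides',[np.hypot(*(C[i]-C[(i+1)%4])) for i in range(4)],[np.arctan2(*(C[i]-C[(i+1)%4])[::-1]) for i in range(4)])
b=[at_z(ct,pd(*q),.082) for q in [(143,180),(380,266)]];print('bar',b,np.mean(b,0),np.arctan2(*(b[1]-b[0])[1::-1]))
E
python3 fit.py
```

```text
[ 0.6288 -0.1948  0.1184] [[-0.0396  0.72  ]
 [-0.1431  0.3485]
 [-0.7246  0.7397]
 [-0.4417 -0.2363]
 [-0.8204 -0.351 ]
 [-0.5962 -0.1819]
 [-0.393  -0.2812]
 [ 0.0996 -0.5522]]
wing [ 0.4679 -0.1828  0.042 ] 0.06159638040371266 [0.1744 6.4576]
wing [ 0.473  -0.1801  0.042 ] 0.05817514901705435 [0.0965 6.3797]
knob [ 0.5245 -0.2072]
rackcorner in tray frame [0.0394 0.2464]
rackcorner in tray frame [-0.1209  0.245 ]
rackcorner in tray frame [-0.1219 -0.1482]
tray corners [[0.5869 0.3751]
 [0.5225 0.2423]
 [0.4239 0.2884]
 [0.4904 0.4203]] [0.5059 0.3315] sides [np.float64(0.14760915661265428), np.float64(0.1088451971863017), np.float64(0.1478010364520825), np.float64(0.10650702332865049)] [np.float64(1.1197290079347426), np.float64(-0.43702819320383446), np.float64(-2.0376697567630284), np.float64(2.7032443110088757)]
bar [array([0.5301, 0.3808, 0.082 ]), array([0.4874, 0.2864, 0.082 ])] [0.5087 0.3336 0.082 ] -1.9959775192426619
```

{"fn": "play_rows", "kwargs": {
  "increments": [
    [1,285,-340,0,0.2],
    [1,285,-340,0,0.2],
    [1,285,-340,0,0.2],
    [1,285,-340,0,0.2],
    [1,285,-340,0,0.2],
    [1,285,-340,0,0.2],
    [1,285,-340,0,0.2],
    [1,285,-340,0,0.2],
    [1,285,-340,0,0.2],
    [1,285,-340,0,0.2],
    [1,285,-340,0,0.2],
    [1,266,-719,0,0.47],
    [1,266,-719,0,0.47],
    [1,266,-719,0,0.47],
    [1,266,-719,0,0.47],
    [1,266,-719,0,0.47],
    [1,266,-719,0,0.47],
    [1,266,-719,0,0.47],
    [1,266,-719,0,0.47],
    [1,266,-719,0,0.47]
  ]
}}

```text
time: 4.02
tool_pos: [0.4812, -0.1299, 0.239]
ee_rot: [0.664, 0.748, 0.0, 0.0]
wrist_force: [1.3, 0.1, 0.4]
opening: 0.005
```

Run:
```python
from h import *
np.set_printoptions(precision=4,suppress=True)
c=cam('wrist','w1');print(np.array(c['cam_to_world'])[:3,3])
for k,z in dict(knob_axis=.042,wing_end=.042,clamp_block=.03,lower_tray=.044,cup_tree=0).items():
    for r in bot.place_of('wrist',k)[:2]: print(k,np.round(r['position']),round(r['p'],2),at_z(c,r['position'],z))
o=bot.get_obs();print(o['q'])
```

```text
[ 0.3991 -0.1387  0.3847]
knob_axis [206. 238.] 0.72 [ 0.5257 -0.2074  0.042 ]
clamp_block [197. 245.] 0.85 [ 0.5179 -0.2024  0.03  ]
lower_tray [287. 246.] 0.74 [ 0.6276 -0.1923  0.044 ]
cup_tree [287. 248.] 0.43 [ 0.6561 -0.1975  0.    ]
cup_tree [ 99. 529.] 0.25 [0.373  0.1072 0.    ]
[ 0.4415  0.5482 -0.4317  1.9332  0.3317  0.7293  1.5067]
```

View pics/w1.png

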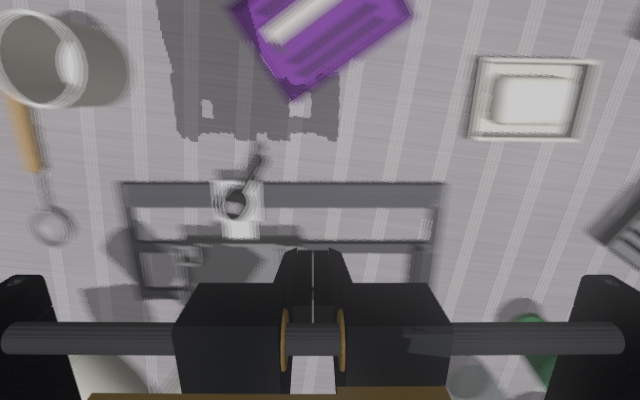

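{"fn": "play_rows", "kwargs": {
  "increments": [
    [1,0,0,-40,0],
    [1,0,0,-80,0],
    [1,0,0,-120,0],
    [1,0,0,-160,0],
    [1,0,0,-190,0],
    [1,0,0,-205,0],
    [1,0,0,-205,0],
    [1,2,-15,-205,0],
    [1,3,-30,-205,0],
    [1,1,-40,-205,0],
    [1,-2,-50,-205,0],
    [1,-9,-60,-205,0],
    [1,-9,-67,-205,0],
    [1,-9,-74,-205,0],
    [1,-8,-82,-205,0],
    [1,-7,-88,-205,0],
    [1,-5,-94,-205,0],
    [1,-5,-94,-205,0]
  ]
}}

```text
time: 5.82
tool_pos: [0.476, -0.2228, 0.0336]
ee_rot: [0.665, 0.747, -0.001, -0.0]
wrist_force: [0.4, 2.3, -0.3]
opening: 0.0
```

Run:
```python
from h import *
np.set_printoptions(precision=4,suppress=True)
c=cam('top');cs=cam('side')
a=c['image'][120:230,295:455,::-1];b=cs['image'][190:325,300:460,::-1]
a=cv2.resize(a,None,fx=2.5,fy=2.5,interpolation=cv2.INTER_CUBIC);b=cv2.resize(b,None,fx=2.5,fy=2.5,interpolation=cv2.INTER_CUBIC)
im=np.zeros((340,800,3),np.uint8);im[:a.shape[0],:a.shape[1]]=a;im[:b.shape[0],400:400+b.shape[1]]=b
cv2.imwrite('pics/k1.png',im)
```

```text
(no output)
```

View pics/k1.png

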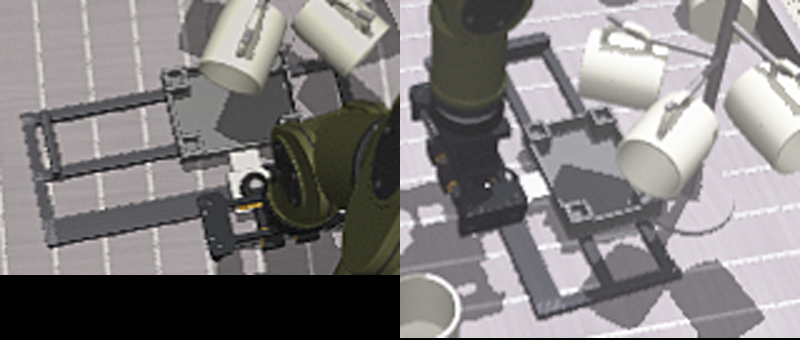

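{"fn": "play_rows", "kwargs": {
  "increments": [
    [1,2,-6,0,0],
    [1,4,-12,0,0],
    [1,4,-12,0,0]
  ]
}}

```text
time: 6.17
tool_pos: [0.4791, -0.2348, 0.0334]
ee_rot: [0.665, 0.747, -0.001, -0.001]
wrist_force: [-3.3, 2.6, 0.5]
opening: 0.008
```

{"fn": "play_rows", "kwargs": {
  "increments": [
    [1,2,-6,0,0],
    [1,3,-10,0,0],
    [1,3,-10,0,0]
  ]
}}

```text
time: 6.42
tool_pos: [0.4805, -0.2447, 0.0334]
ee_rot: [0.665, 0.747, -0.002, -0.002]
wrist_force: [-4.8, 1.7, 2.0]
opening: 0.007
```

{"fn": "play_rows", "kwargs": {
  "increments": [
    [1,-5,20,0,0],
    [1,-5,40,10,0],
    [1,-5,60,50,0],
    [1,-5,80,90,0],
    [1,-5,100,130,0],
    [1,-5,115,170,0],
    [1,-5,115,205,0],
    [1,-5,115,205,0]
  ]
}}

```text
time: 7.08
tool_pos: [0.4831, -0.1282, 0.2455]
ee_rot: [0.664, 0.748, 0.003, 0.006]
wrist_force: [1.2, -0.9, 0.0]
opening: 0.002
```

```bash
cat > kn.py <<'E'
from h import *
import sys
np.set_printoptions(precision=4,suppress=True)
c=cam('wrist',sys.argv[1])
for k,z in dict(knob_axis=.042,wing_end=.042,clamp_block=.03,lower_tray=.044).items():
    for r in bot.place_of('wrist',k)[:2]: print(k,np.round(r['position']),round(r['p'],2),at_z(c,r['position'],z))
c=cam('side')
for k,z in dict(knob_axis=.042,wing_end=.042,lower_tray=.044).items():
    for r in bot.place_of('side',k)[:2]: print('side',k,np.round(r['position']),round(r['p'],2),at_z(c,r['position'],z))
E
python3 kn.py w2
```

```text
knob_axis [203. 222.] 0.95 [ 0.5307 -0.2258  0.042 ]
wing_end [166. 190.] 0.81 [ 0.4921 -0.2623  0.042 ]
clamp_block [192. 229.] 0.86 [ 0.5212 -0.2207  0.03  ]
clamp_block [376. 466.] 0.38 [0.7593 0.13   0.03  ]
lower_tray [280. 234.] 0.69 [ 0.6296 -0.2079  0.044 ]
side knob_axis [266. 342.] 0.6 [ 0.5243 -0.2194  0.042 ]
side wing_end [282. 334.] 0.5 [ 0.4894 -0.2676  0.042 ]
side lower_tray [256. 378.] 0.86 [ 0.6297 -0.2051  0.044 ]
side lower_tray [143. 302.] 0.48 [0.5123 0.3688 0.044 ]
```

View pics/w2.png

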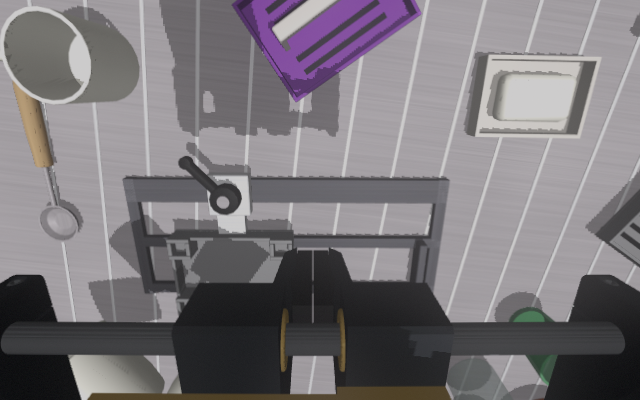

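{"fn": "play_rows", "kwargs": {
  "increments": [
    [1,15,-40,0,0],
    [1,30,-80,0,0],
    [1,45,-120,0,0],
    [1,57,-151,0,0],
    [1,57,-151,0,0],
    [1,57,-151,-40,0],
    [1,57,-151,-80,0],
    [1,57,-151,-120,0],
    [1,57,-151,-160,0],
    [1,57,-151,-200,0],
    [1,57,-151,-223,0],
    [1,57,-151,-223,0]
  ]
}}

```text
time: 8.53
tool_pos: [0.5348, -0.2785, 0.0125]
ee_rot: [0.664, 0.748, -0.0, -0.002]
wrist_force: [-1.0, -0.4, 0.9]
opening: 0.006
```

{"fn": "play_rows", "kwargs": {
  "increments": [
    [1,0,0,3,0],
    [1,-1,10,3,0],
    [1,-2,20,3,0],
    [1,-4,30,3,0],
    [1,-5,40,3,0],
    [1,-6,50,3,0],
    [1,-7,60,3,0],
    [1,-8,70,3,0],
    [1,-9,80,3,0],
    [1,-11,90,3,0],
    [1,-12,100,3,0],
    [1,-13,110,3,0],
    [1,-14,120,3,0],
    [1,-14,120,3,0]
  ]
}}

```text
time: 9.7
tool_pos: [0.5213, -0.1573, 0.0191]
ee_rot: [0.663, 0.749, 0.0, -0.0]
wrist_force: [-0.1, -0.4, 0.4]
opening: 0.002
```

```bash
python3 kn.py w3; python3 -c "
from h import *
cam('side','s3')"
```

```text
knob_axis [291. 402.] 0.62 [ 0.5154 -0.1171  0.042 ]
wing_end [201. 319.] 0.78 [ 0.4784 -0.1588  0.042 ]
clamp_block [264. 391.] 0.66 [ 0.5089 -0.1207  0.03  ]
side knob_axis [240. 330.] 0.66 [ 0.5124 -0.116   0.042 ]
side wing_end [254. 322.] 0.6 [ 0.4772 -0.1661  0.042 ]
side lower_tray [233. 363.] 0.95 [ 0.6134 -0.1116  0.044 ]
```

View pics/w3.png

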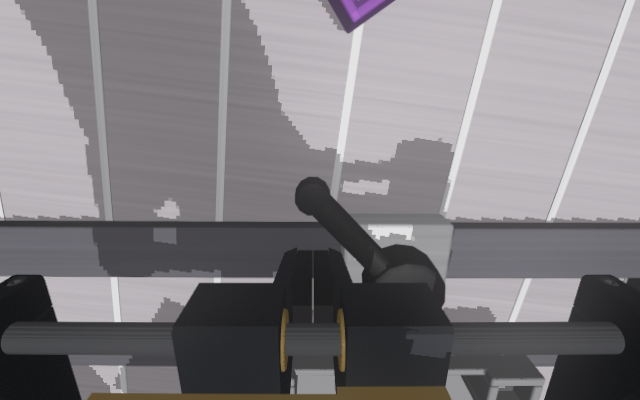

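View pics/s3.png

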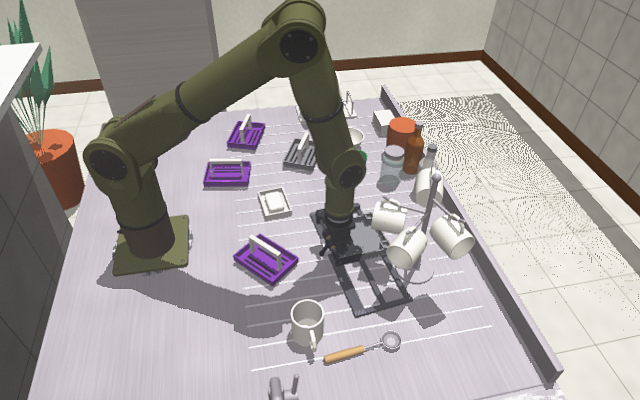

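{"fn": "play_rows", "kwargs": {
  "increments": [
    [1,-1,8,0,0],
    [1,-2,16,0,0],
    [1,-3,24,0,0],
    [1,-4,32,0,0],
    [1,-5,39,0,0],
    [1,-5,44,0,0],
    [1,-6,48,0,0],
    [1,-6,51,0,0],
    [1,-6,51,0,0]
  ]
}}

```text
time: 10.95
tool_pos: [0.5153, -0.1089, 0.0187]
ee_rot: [0.664, 0.748, -0.0, 0.0]
wrist_force: [-0.8, -2.6, 0.0]
opening: 0.005
```

{"fn": "play_rows", "kwargs": {
  "increments": [
    [1,0,3,0,0],
    [1,-1,6,0,0],
    [1,-1,6,0,0]
  ]
}}

```text
time: 11.2
tool_pos: [0.5151, -0.1073, 0.0188]
ee_rot: [0.666, 0.746, -0.002, 0.002]
wrist_force: [2.4, -11.2, -3.6]
opening: 0.002
```

{"fn": "play_rows", "kwargs": {
  "increments": [
    [1,2,-15,0,0],
    [1,5,-45,0,0],
    [1,5,-47,15,0],
    [1,-23,-49,15,0],
    [1,-23,-49,15,0],
    [1,-26,-24,15,0],
    [1,-31,-16,15,0],
    [1,-36,-8,15,0],
    [1,-43,2,15,0],
    [1,-50,12,15,0],
    [1,-54,20,15,0],
    [1,-57,28,15,0],
    [1,-57,36,15,0],
    [1,-58,44,15,0],
    [1,-58,50,15,0],
    [1,-58,50,15,0]
  ]
}}

```text
time: 12.53
tool_pos: [0.4554, -0.0588, 0.0339]
ee_rot: [0.667, 0.745, -0.005, 0.002]
wrist_force: [0.3, -14.8, -0.3]
opening: 0.004
```

{"fn": "play_rows", "kwargs": {
  "increments": [
    [1,-2,-20,0,0],
    [1,-2,-40,20,0],
    [1,-2,-60,60,0],
    [1,-2,-70,100,0],
    [1,-2,-70,140,0],
    [1,-2,-70,180,0],
    [1,-2,-70,205,0],
    [1,-2,-70,205,0],
    [1,-2,-70,205,0]
  ]
}}

```text
time: 13.28
tool_pos: [0.4549, -0.1222, 0.2396]
ee_rot: [0.664, 0.748, 0.001, 0.001]
wrist_force: [0.0, -0.1, 0.9]
opening: 0.005
```

```bash
python3 kn.py w4; python3 -c "
from h import *
cam('side','s4')"
```

```text
knob_axis [229. 353.] 0.77 [ 0.5123 -0.0669  0.042 ]
wing_end [190.  42.] 0.69 [ 0.5063 -0.418   0.042 ]
wing_end [189. 389.] 0.58 [ 0.4599 -0.0359  0.042 ]
clamp_block [218. 351.] 0.72 [ 0.5026 -0.0694  0.03  ]
side knob_axis [226. 327.] 0.78 [ 0.5151 -0.0588  0.042 ]
side knob_axis [234. 326.] 0.36 [ 0.5053 -0.092   0.042 ]
side wing_end [225. 307.] 0.69 [ 0.4571 -0.0453  0.042 ]
side lower_tray [220. 356.] 0.65 [ 0.6075 -0.0547  0.044 ]
```

View pics/w4.png

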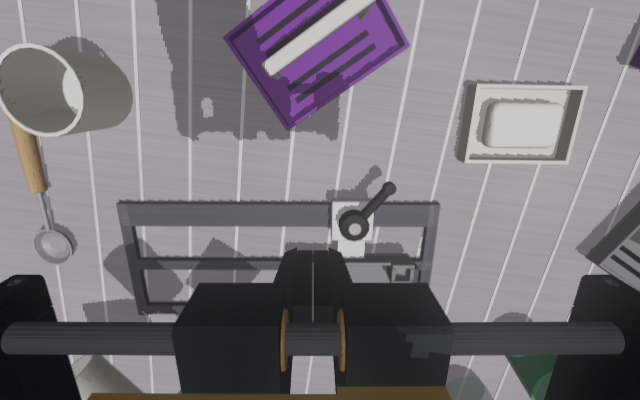

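View pics/s4.png

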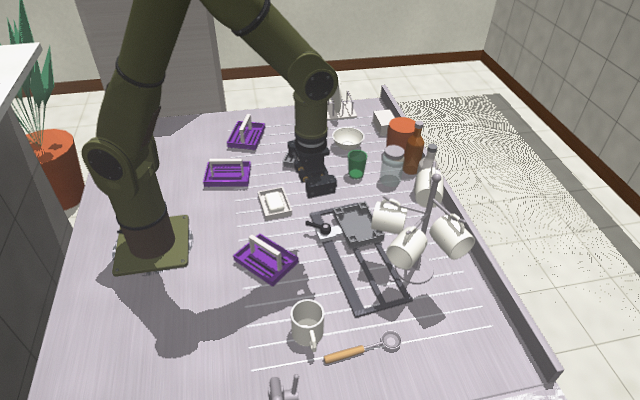

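{"fn": "play_rows", "kwargs": {
  "increments": [
    [0.3,5,40,0,-0.12],
    [0.3,10,80,0,-0.24],
    [0.3,15,120,0,-0.36],
    [0.3,20,160,0,-0.48],
    [0.3,25,200,0,-0.6],
    [0.3,30,240,0,-0.72],
    [0.3,35,270,0,-0.84],
    [0.3,40,300,0,-0.96],
    [0.3,45,330,0,-1.08],
    [0.3,50,360,0,-1.2],
    [0.3,53,390,0,-1.32],
    [0.3,53,415,0,-1.44],
    [0.3,53,440,0,-1.56],
    [0.3,53,459,0,-1.68],
    [0.3,53,459,0,-1.8],
    [0.3,53,459,0,-1.92],
    [0.3,53,459,0,-2.04],
    [0.3,53,459,0,-2.13],
    [0.3,53,459,0,-2.13],
    [0.3,53,459,0,-2.13]
  ]
}}

```text
time: 15.45
tool_pos: [0.5073, 0.3364, 0.2384]
ee_rot: [0.976, -0.217, -0.0, 0.0]
wrist_force: [0.0, 0.3, -0.4]
opening: 0.699
```

Run:
```python
from h import *
np.set_printoptions(precision=4,suppress=True)
c=cam('wrist','w5')
for k,z in dict(upper_grip=.075,upper_seat=.01).items():
    for r in bot.place_of('wrist',k)[:2]: print(k,np.round(r['position']),round(r['p'],2),at_z(c,r['position'],z))
o=bot.get_obs();print(o['q'])
cam('side','s5')
```

```text
upper_grip [121.  58.] 0.79 [0.3162 0.4935 0.075 ]
upper_grip [178. 315.] 0.74 [0.511  0.3409 0.075 ]
upper_seat [166. 314.] 0.62 [0.5102 0.3402 0.01  ]
[-0.7945  0.6765  0.2388  1.6308 -0.1972  0.8581 -0.9163]
```

View pics/w5.png

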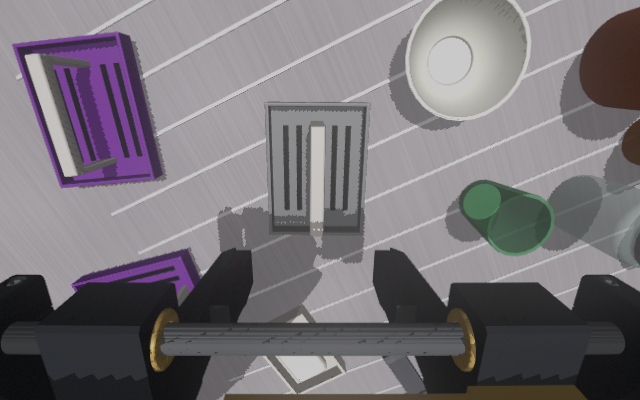

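Run:
```python
import cv2
a=cv2.imread('pics/s5.png');cv2.imwrite('pics/s5c.png',cv2.resize(a[180:315,280:440],None,fx=4.4,fy=4.4,interpolation=cv2.INTER_CUBIC))
```

```text
(no output)
```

View pics/s5c.png

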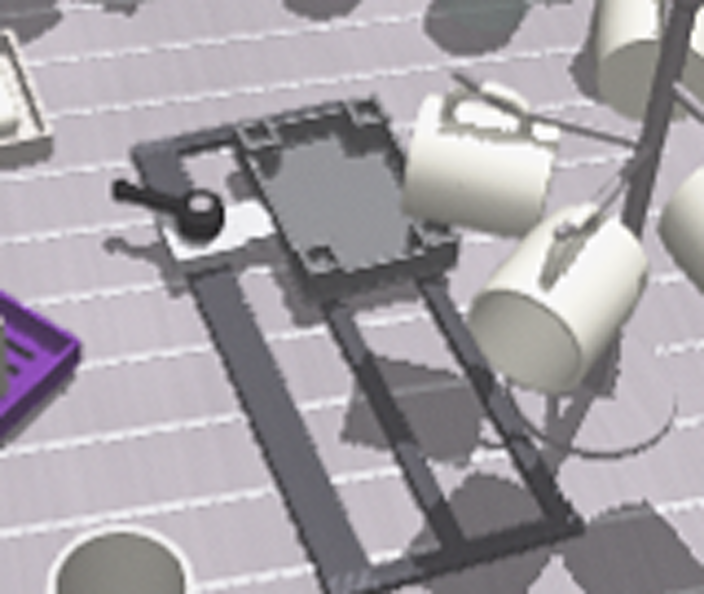

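Run:
```python
from h import *
np.set_printoptions(precision=4,suppress=True)
c=cam('wrist')
for rc in [(123,317.5),(235,317),(180,317)]: print(at_z(c,rc,.082))
C=np.array([at_z(c,q,.033)[:2] for q in [(102,265.5),(102,369),(234,364.5),(233,269.5)]])
print(C,C.mean(0),[np.hypot(*(C[i]-C[(i+1)%4])) for i in range(4)],[np.arctan2(*(C[i]-C[(i+1)%4])[::-1]) for i in range(4)])
c=cam('top','t5');a=c['image'][:,:,::-1]
cv2.imwrite('pics/t5c.png',cv2.resize(a[120:230,290:450],None,fx=5,fy=5,interpolation=cv2.INTER_CUBIC))
```

```text
[0.536  0.3883 0.082 ]
[0.4887 0.288  0.082 ]
[0.513  0.3401 0.082 ]
[[0.4952 0.4269]
 [0.5923 0.3811]
 [0.5314 0.2453]
 [0.4305 0.2942]] [0.5123 0.3369] [np.float64(0.10736110523202783), np.float64(0.1488991220586281), np.float64(0.11210953209113698), np.float64(0.1476355135278)] [np.float64(2.701440035995896), np.float64(1.1492760039590038), np.float64(-0.4513104282165591), np.float64(-2.0242745641006863)]
```

View pics/t5c.png

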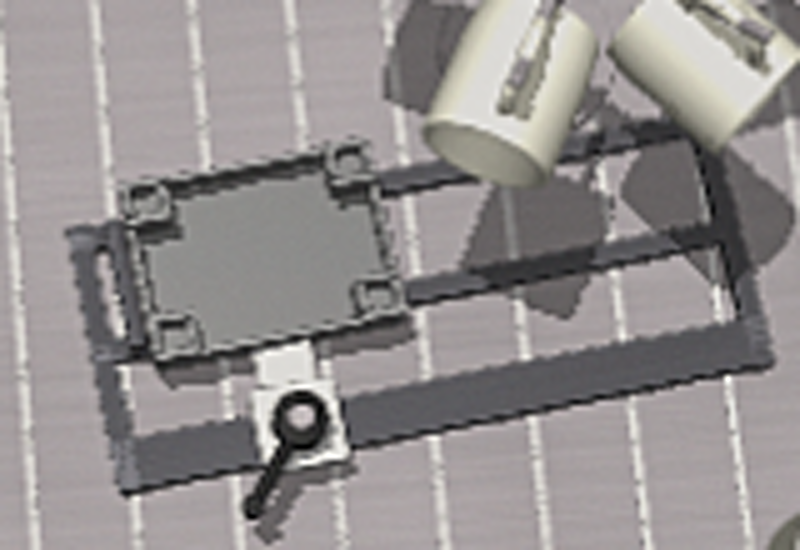

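```bash
cat > fit2.py <<'E'
from h import *
np.set_printoptions(precision=4,suppress=True)
from scipy.optimize import least_squares
ct=cam('top');cs=cam('side')
def pt(x,y): return [120+(y-2)/5,290+(x-2)/5]
def ps(x,y): return [180+(y-1.7)/4.4,280+(x-1.7)/4.4]
def rot(t,x,y): return np.array([np.cos(t)*x-np.sin(t)*y,np.sin(t)*x+np.cos(t)*y])
A,B=41.5e-3,61.5e-3;z=.044
O=[(ct,pt(148,202),(A,B,z)),(ct,pt(347,160),(A,-B,z)),(ct,pt(180,333),(-A,B,z)),(ct,pt(378,297),(-A,-B,z)),
(cs,ps(262,133),(-A,B,z)),(cs,ps(367,110),(A,B,z)),(cs,ps(318,258),(-A,-B,z)),(cs,ps(432,236),(A,-B,z))]
for nm,obs in [('all',O),('top',O[:4]),('side',O[4:])]:
    f=lambda p: np.concatenate([proj(c,[*(p[:2]+rot(p[2],x,y)),zz])[0]-o for c,o,(x,y,zz) in obs])
    s=least_squares(f,[.61,-.06,.12]);print(nm,s.x,np.abs(s.fun).max())
    if nm=='all':
        p=s.x;k=p[:2]+rot(p[2],-.105,0)
        w=at_z(ct,pt(252,512),.042);d=w[:2]-k;print('knob',k,'angle',np.arctan2(d[1],d[0])-p[2]-2.443,np.hypot(*d))
        print('rack end rel',[rot(-p[2],*(at_z(ct,pt(*q),.01)[:2]-p[:2])) for q in [(68,230),(122,492),(773,360)]])
E
python3 fit2.py
```

```text
all [ 0.6115 -0.0576  0.1062] 1.519471440897263
knob [ 0.5071 -0.0687] angle 0.01423866692936393 0.06011685746615279
rack end rel [array([0.0419, 0.1106]), array([-0.1206,  0.1081]), array([-0.1149, -0.2879])]
top [ 0.6117 -0.0565  0.1245] 0.992856783867694
side [ 0.611  -0.0599  0.0836] 0.6290358642291949
```

{"fn": "play_rows", "kwargs": {
  "increments": [
    [0.3,5,4,-30,0],
    [0.3,5,4,-70,0],
    [0.3,5,4,-110,0],
    [0.3,5,4,-150,0],
    [0.3,5,4,-175,0],
    [0.3,5,4,-183,0],
    [0.3,5,4,-183,0],
    [0.3,5,4,-183,0]
  ]
}}

```text
time: 16.52
tool_pos: [0.5134, 0.3405, 0.0567]
ee_rot: [0.976, -0.219, 0.001, -0.0]
wrist_force: [0.5, 0.2, 0.7]
opening: 0.699
```

{"fn": "play_rows", "kwargs": {
  "increments": [
    [0.3,-1,-2,0,0],
    [0.3,-1,-2,0,0],
    [1,-1,-2,0,0],
    [1,-1,-2,0,0],
    [1,-1,-2,0,0],
    [1,-1,-2,0,0],
    [1,-1,-2,0,0],
    [1,-1,-2,0,0],
    [1,-1,-2,0,0],
    [1,-1,-2,0,0],
    [1,-1,-2,0,0],
    [1,-1,-2,0,0]
  ]
}}

```text
time: 17.52
tool_pos: [0.5122, 0.3379, 0.0557]
ee_rot: [0.976, -0.219, 0.001, 0.0]
wrist_force: [1.2, -1.4, -0.8]
opening: 0.148
```

{"fn": "play_rows", "kwargs": {
  "increments": [
    [1,0,0,10,0],
    [1,0,0,25,0],
    [1,0,0,45,0],
    [1,0,0,70,0],
    [1,0,0,90,0],
    [1,0,0,100,0],
    [1,0,-25,100,0.05],
    [1,0,-50,100,0.12],
    [1,0,-75,100,0.2],
    [1,0,-105,100,0.28],
    [1,0,-135,100,0.36],
    [1,0,-165,100,0.44],
    [1,0,-195,100,0.5],
    [1,5,-220,100,0.56],
    [1,20,-245,100,0.56],
    [1,40,-270,100,0.56],
    [1,60,-295,100,0.56],
    [1,80,-320,100,0.56],
    [1,93,-336,100,0.56],
    [1,93,-336,100,0.56]
  ]
}}

```text
time: 19.18
tool_pos: [0.607, -0.0045, 0.1554]
ee_rot: [0.998, 0.056, 0.001, 0.002]
wrist_force: [-0.3, -1.5, -5.3]
opening: 0.151
```

Run:
```python
from h import *
cam('side','s6');cam('wrist','w6');print(bot.get_obs()['tool_pos'])
```

```text
[0.6037547  0.00141508 0.15502511]
```

View pics/s6.png

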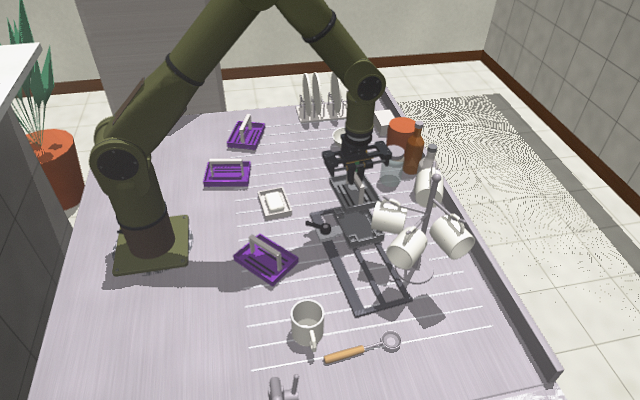

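View pics/w6.png

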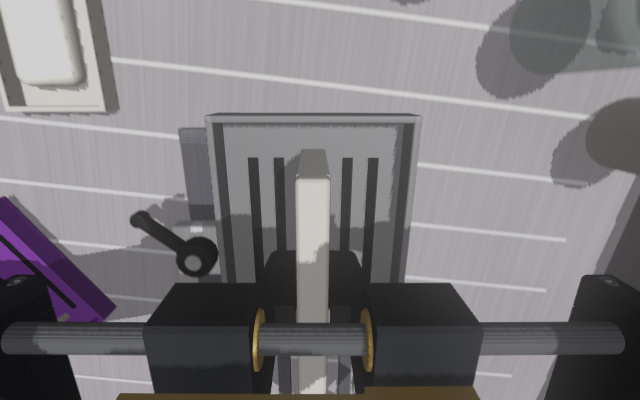

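{"fn": "play_rows", "kwargs": {
  "increments": [
    [1,0,0,-15,0],
    [1,0,0,-30,0],
    [1,0,0,-40,0],
    [1,0,0,-40,0],
    [1,1,-10,-40,0],
    [1,2,-20,-40,0],
    [1,4,-30,-40,0],
    [1,5,-40,-40,0],
    [1,7,-50,-40,0],
    [1,8,-58,-40,0],
    [1,8,-58,-40,0],
    [1,8,-58,-40,0],
    [1,8,-58,-40,0]
  ]
}}

```text
time: 20.37
tool_pos: [0.6125, -0.055, 0.1157]
ee_rot: [0.998, 0.06, -0.0, -0.001]
wrist_force: [-0.2, 0.8, -3.7]
opening: 0.152
```

Run:
```python
from h import *
c=cam('side');a=c['image'][:,:,::-1]
cv2.imwrite('pics/s7.png',cv2.resize(a[150:285,280:440],None,fx=4.4,fy=4.4,interpolation=cv2.INTER_CUBIC))
c=cam('wrist','w7');o=bot.get_obs();print(o['tool_pos'],o['ee_rot'],o['wrist_force'])
```

```text
[ 0.61250602 -0.05452163  0.11571049] [ 9.98187538e-01  6.01778598e-02 -3.00688376e-05 -5.13477172e-04] [ 0.30475764  0.00585567 -3.79567003]
```

View pics/s7.png

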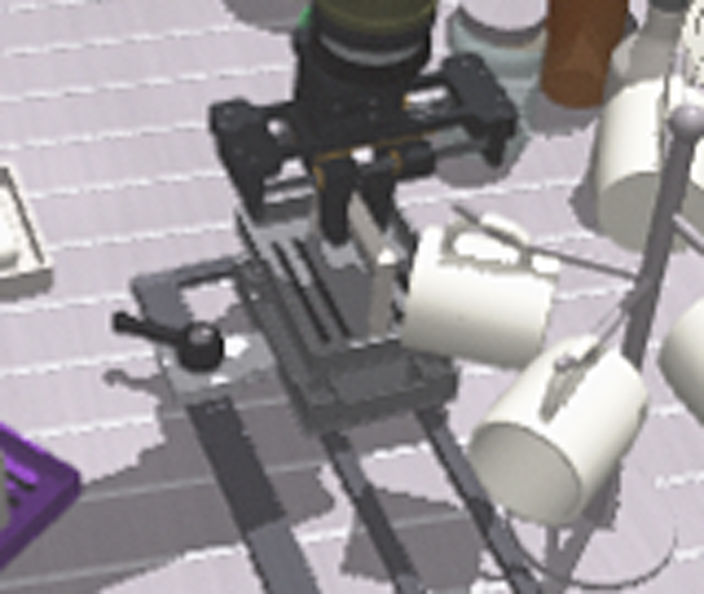

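View pics/w7.png

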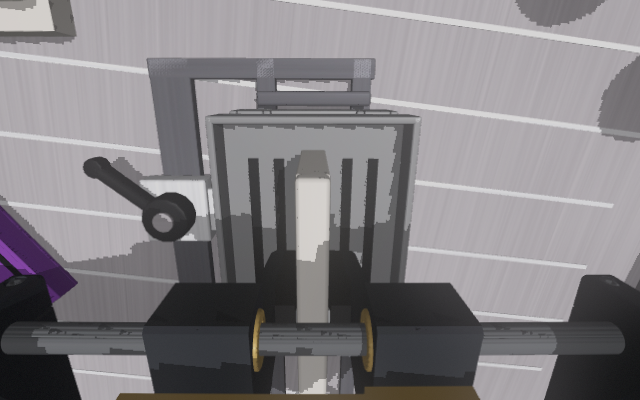

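```bash
python3 - <<'E'
import cv2
a=cv2.imread('pics/w7.png');cv2.imwrite('pics/w7c.png',cv2.resize(a[50:260,75:385],None,fx=2.5,fy=2.5,interpolation=cv2.INTER_CUBIC))
E
python3 - <<'E'
from h import *
np.set_printoptions(precision=4,suppress=True)
c=cam('wrist');t=.119
R=lambda x,y:np.array([np.cos(t)*x-np.sin(t)*y,np.sin(t)*x+np.cos(t)*y])
k=at_z(c,(220,165.5),.05);print('knob',k,'tray',k[:2]+R(.105,0))
l=at_z(c,(118,208),.0924);r=at_z(c,(118,419.5),.0924)
print(l,r,'w',np.hypot(*(r-l)[:2]),'yaw',np.arctan2((r-l)[1],(r-l)[0]),'upper centre',(l+r)[:2]/2-R(0,.075))
o=bot.get_obs();print(2*np.arctan2(o['ee_rot'][1],o['ee_rot'][0]))
E
```

```text
knob [ 0.5095 -0.0663  0.05  ] tray [ 0.6138 -0.0538]
[0.5508 0.0111 0.0924] [0.6572 0.0239 0.0924] w 0.10722131502225048 yaw 0.11991201266112451 upper centre [ 0.6129 -0.057 ]
0.1204369936860352
```

View pics/w7c.png

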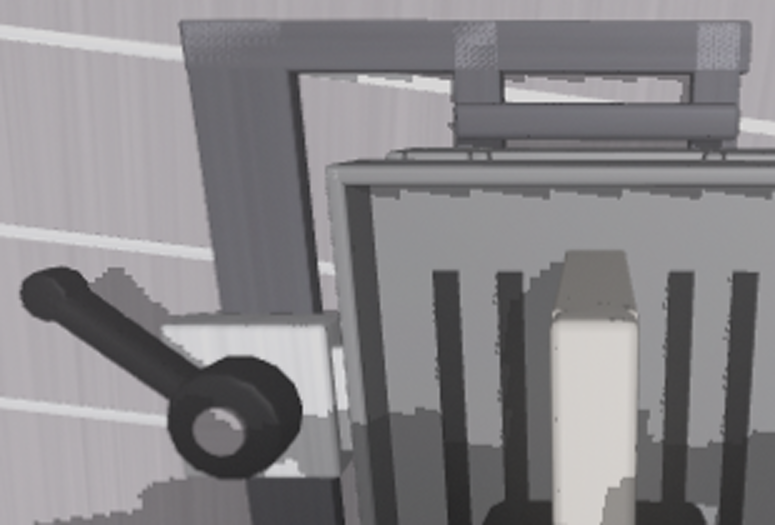

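Run:
```python
from h import *
np.set_printoptions(precision=4,suppress=True)
c=cam('wrist');t=.119
R=lambda x,y:np.array([np.cos(t)*x-np.sin(t)*y,np.sin(t)*x+np.cos(t)*y])
f=lambda x,y:(50+(y-.75)/2.5,75+(x-.75)/2.5)
for z in (.05,.054): k=at_z(c,f(218,432),z);print('cap tray',z,k[:2]+R(.105,0))
e=at_z(c,f(440,151),.044); ux=R(0,1)
print('lower far edge local y rel to guess', (e[:2]-np.array([.6115,-.0575]))@R(0,1))
e=at_z(c,f(390,153),.044);print('corner lx,ly',(e[:2]-np.array([.6115,-.0575]))@R(1,0),(e[:2]-np.array([.6115,-.0575]))@R(0,1))
P=[(z,(.6115,-.0575)) for z in [0]]
from itertools import product
# predict block corners and end stop for guess
for (x,y,z) in [(-.13,.025,.03),(-.08,.025,.03),(-.08,-.025,.03),(-.105,0,.05),(-.055,.075,.044),(.055,.075,.044)]:
    q=proj(c,[*(np.array([.6115,-.0575])+R(x,y)),z])[0]; print((x,y,z),'crop xy',(q[1]-75)*2.5+.75,(q[0]-50)*2.5+.75)
q=[proj(c,[*(np.array([.6129,-.057])+R(x,y)),.0924])[0] for x,y in [(-.055,.075),(.055,.075)]];print(q)
```

```text
cap tray 0.05 [ 0.6112 -0.0562]
cap tray 0.054 [ 0.613  -0.0543]
lower far edge local y rel to guess 0.07716884622561268
corner lx,ly -0.05217327261477328 0.07668026422253321
(-0.13, 0.025, 0.03) crop xy 152.72868153445214 332.593328095467
(-0.08, 0.025, 0.03) crop xy 320.83713086424723 332.6216994218019
(-0.08, -0.025, 0.03) crop xy 337.5354843821833 486.60853177428146
(-0.105, 0, 0.05) crop xy 219.08900284798517 436.51680635712074
(-0.055, 0.075, 0.044) crop xy 379.6274358245277 159.72035108622214
(0.055, 0.075, 0.044) crop xy 803.266439779082 160.09501174159973
[array([117.7395, 205.2685]), array([117.9444, 422.2764])]
```

{"fn": "play_rows", "kwargs": {
  "increments": [
    [1,0,-1,-4,0],
    [1,0,-1,-8,0],
    [1,0,-1,-12,0],
    [1,0,-1,-15,0],
    [1,0,-1,-18,0],
    [1,0,-1,-20,0],
    [1,0,-1,-20,0]
  ]
}}

```text
time: 21.15
tool_pos: [0.6122, -0.0567, 0.0951]
ee_rot: [0.998, 0.06, -0.0, -0.0]
wrist_force: [0.2, 0.1, -3.0]
opening: 0.154
```

{"fn": "play_rows", "kwargs": {
  "increments": [
    [1,0,0,-2,0],
    [1,0,0,-4,0],
    [1,0,0,-5,0],
    [1,0,0,-5,0]
  ]
}}

```text
time: 21.48
tool_pos: [0.6125, -0.0567, 0.0905]
ee_rot: [0.998, 0.06, -0.0, -0.0]
wrist_force: [0.6, -0.0, -3.9]
opening: 0.153
```

{"fn": "play_rows", "kwargs": {
  "increments": [
    [1,0,0,-1,0],
    [1,0,0,-2,0],
    [1,0,0,-2,0]
  ]
}}

```text
time: 21.73
tool_pos: [0.6129, -0.0565, 0.0896]
ee_rot: [0.998, 0.06, 0.0, -0.0]
wrist_force: [-1.7, 0.8, 3.4]
opening: 0.154
```

Contact (the force rose by about 7 N at seated height). Now I release and lift.

{"fn": "play_rows", "kwargs": {
  "increments": [
    [0.6,0,0,0,0],
    [0.6,0,0,0,0],
    [0.6,0,0,0,0],
    [0.6,0,0,0,0],
    [0.6,0,0,0,0],
    [0.6,0,0,0,0],
    [0.6,0,0,10,0],
    [0.6,0,0,30,0],
    [0.6,0,0,60,0],
    [0.6,0,0,95,0],
    [0.6,0,0,130,0],
    [0.6,0,20,165,0],
    [0.6,-10,55,180,0],
    [0.6,-20,90,180,0],
    [0.6,-30,125,180,0],
    [0.6,-40,160,180,0],
    [0.6,-50,195,180,0],
    [0.6,-50,195,180,0]
  ]
}}

```text
time: 23.23
tool_pos: [0.5595, 0.1487, 0.2697]
ee_rot: [0.998, 0.066, -0.0, -0.004]
wrist_force: [0.0, 0.9, 0.2]
opening: 0.397
```

Run:
```python
from h import *
c=cam('side');a=c['image'][:,:,::-1]
cv2.imwrite('pics/s8.png',cv2.resize(a[165:300,280:440],None,fx=4.4,fy=4.4,interpolation=cv2.INTER_CUBIC))
c=cam('top','t8');a=c['image'][:,:,::-1]
cv2.imwrite('pics/t8c.png',cv2.resize(a[120:230,290:450],None,fx=5,fy=5,interpolation=cv2.INTER_CUBIC))
o=bot.get_obs();print(o['tool_pos'],o['wrist_force'],o['time'])
```

```text
[0.56194743 0.14037633 0.26946703] [-0.14660677 -0.50824061 -0.69703868] 23.3333
```

View pics/s8.png

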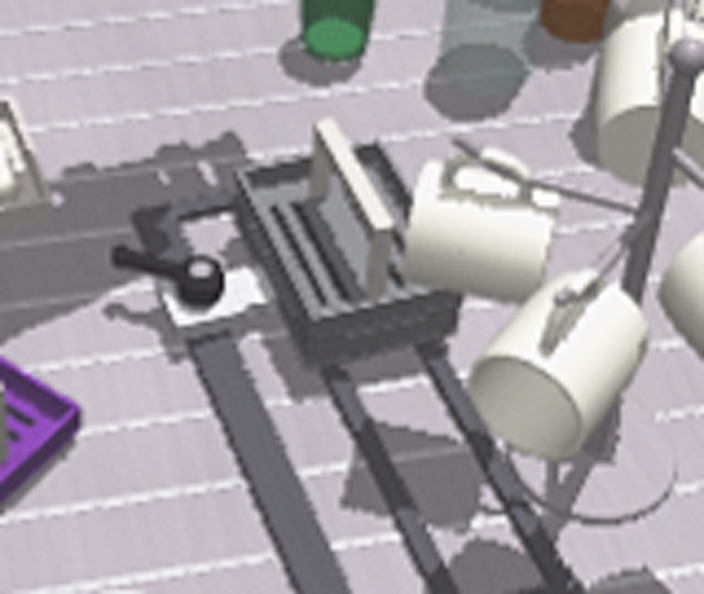

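View pics/t8c.png

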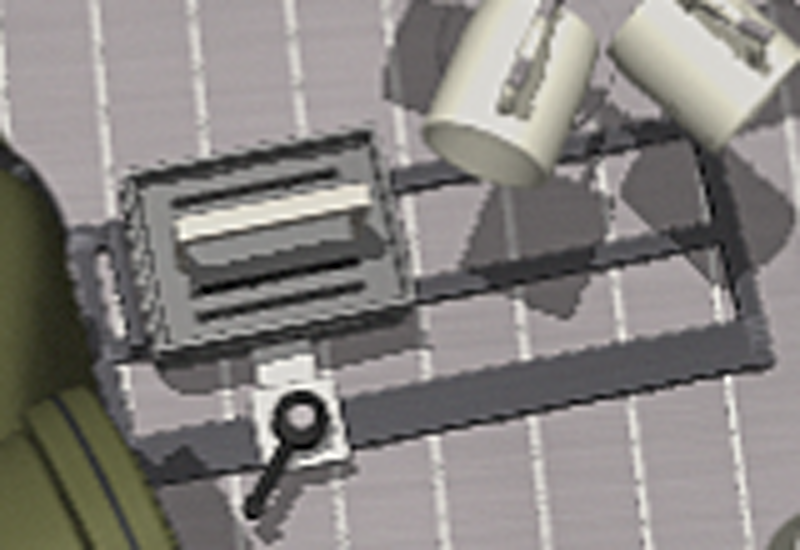

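Run:
```python
from h import *
np.set_printoptions(precision=4,suppress=True)
ct=cam('top');cs=cam('side')
pt=lambda x,y:[120+(y-2)/5,290+(x-2)/5]
ps=lambda x,y:[165+(y-1.7)/4.4,280+(x-1.7)/4.4]
t=.119;R=lambda x,y:np.array([np.cos(t)*x-np.sin(t)*y,np.sin(t)*x+np.cos(t)*y])
for y,a,b in [(-.055,(368,194),(379,226)),(.055,(178,228),(328,124))]:
    o1,d1=ray(ct,pt(*a));o2,d2=ray(cs,ps(*b))
    s=np.linalg.lstsq(np.c_[d1,-d2],o2-o1,rcond=None)[0];p=(o1+d1*s[0]+o2+d2*s[1])/2
    print('tri',p,'exp',np.array([.6125,-.0565])+R(0,y),.116)
    for nm,c,q,inv in [('top',ct,a,lambda q:((q[1]-290)*5+2,(q[0]-120)*5+2)),('side',cs,b,lambda q:((q[1]-280)*4.4+1.7,(q[0]-165)*4.4+1.7))]:
        for z in (.116,.126): print(nm,z,q,np.round(inv(proj(c,[*(np.array([.6125,-.0565])+R(0,y)),z])[0])))
```

```text
tri [ 0.6163 -0.1122  0.1157] exp [ 0.619  -0.1111] 0.116
top 0.116 (368, 194) [366. 192.]
top 0.126 (368, 194) [367. 186.]
side 0.116 (379, 226) [385. 223.]
side 0.126 (379, 226) [386. 212.]
tri [ 0.6086 -0.0055  0.1109] exp [ 0.606  -0.0019] 0.116
top 0.116 (178, 228) [172. 229.]
top 0.126 (178, 228) [172. 224.]
side 0.116 (328, 124) [323. 116.]
side 0.126 (328, 124) [324. 105.]
```

```bash
python3 -c "
from bench import bot
print(bot.finish_job())"
```

```text
the job is handed in; nothing more can be done
None
```

The job is handed in. The lower tray was freed, slid out to its end stop and clamped tight again. The loose grey handled tray was then lowered onto it and released. `bot.finish_job()` gives no verdict, so what follows rests on my own checks.

- **Knob loosened:** I pushed the wing to about 1.34 rad by the cameras, past the 1 rad needed but possibly short of the 1.45 stop. During this push the tray slid back about 15 mm, which was made up in the next step.
- **Tray at the stop:** I pushed the clamp block until the force rose to 11 N with no more movement. Pictures show the tray against the stop.
- **Knob tight again:** I pushed the wing back until the force reached 15 N. The cameras put the angle at 0.01 to 0.05 rad.
- **Upper tray seated:** The lugs entered the sockets with no side force, and contact came at the seated height with about 7 N. After release, the bar top measured 111 and 116 mm at its two ends. Seated is 116 mm, and resting on unseated lugs would be 126 mm. The pictures show it square and flush.
- **Robot clear:** The gripper ended clear of everything, and no contact with the cup tree or bystanders showed in the pictures or forces.

**Disagreements:**
- The wrist camera and the top and side cameras differed by about 2 to 3 mm on the lower tray's position; I aimed between them.
- The 5 mm spread between the two bar ends is at the limit of what these images can resolve. It would be near the 0.05 rad tilt limit if it were real.

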